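Set out the stirring station

ROBOT

A 6-joint arm with a two-finger parallel gripper is mounted at the origin on the work surface. World frame = base frame: x ahead of the robot, y to its left, z up, the work surface at z = 0. Lengths are in mm, angles in rad, forces in N, time in s.
With the tool pointing down it reaches from about 350 to 875 mm from the base axis. Payload 4.2 kg.
Tool frame: the origin (TCP) lies on the centre line of the jaws, within the pads' length; the fingertips stand 22 mm ahead of it and the grasp point (between the pads) lies 3 mm ahead of it (arm.nose_length is the distance from the TCP to the fingertips, in mm); z points along the fingers, x is the direction in which the jaws open and shut, and the axes are right-handed (so a half turn about z gives the same grasp; the last joint's range is limited). The gripper opens to 85 mm and grips with 20 to 120 N. Pads are 22 mm wide; open, the fingers measure 114 mm over their backs; the gripper's body (76 mm by 85 mm) begins 54 mm behind the grasp point. The pads swing forward as they close: fully open they stand 13 mm farther back than shut.
Start: joints at [-0.863, 0.385, 0.008, 0, -1.194, -0.259], TCP at [271.19, -563.077, 253.312] pointing down, gripper open.
Joint ranges: [-3.14, 3.14], [-1.21, 2.06], [-1.07, 1.41], [-3.16, 2.05], [-2.99, -0.16], [-3.1, 3.1]. Speed limits (rad/s): [2.79, 2.79, 3.14, 3.14, 3.14, 3.14].

INTERFACE

Orientations are given as a unit quaternion [x, y, z, w].
In Python, from bench import telemetry, get_image, workorder, nets, arm gives the robot as it stands.
- The arm moves only by the tool apply_moves, never from a script. Its argument "steps" is a list of rows, each an object with "hand": the opening, from 0 (shut) to 1 (fully open); "xyz": the shift along the tool's x, y, z in cm, a list of three; "delta_rot": the turn, a rotation vector about the tool's x, y, z in rad, a list of three. In form: [{"hand": hand, "xyz": [x, y, z], "delta_rot": [wx, wy, wz]}, ...]. A call has 1 to 12 rows; each row is the pose to reach, as a shift and turn from the pose commanded when the call began, along the tool's axes at that moment; what a row does not reach only later rows make up. A row lasts 1/12 s, in which the tool goes at most 41.7 mm and 7.16 degrees, less where a joint would pass 70% of its speed; a pose out of reach is approached as far as the arm can. A call with a gripper value outside its range is refused whole. The fingers move at their own pace and stop on an object; the grip force is fixed at half the most. Time passes only in rows, so rows that repeat a pose let the fingers close. It gives the time, the measured TCP pose, the force and the opening at its end, in the units of the state.
- telemetry.read_state(): the state, without advancing time (a new reading comes with each control period).
- get_image(name): name is "scene" or "top"; returns a dict with "frame" (420x560x3 uint8, blue, green, red), "fx", "fy", "cx", "cy" (pixels), "origin" and "orientation" of the camera in the world. Camera axes: x right, y down, z forward; pixel columns grow to the right and rows downward; lengths in mm; the calibration is good to about 2 mm. A picture is of the moment at which its call begins. There is no depth.
- workorder.job_done(): hands the job in, once; it reports no verdict.
Trained networks look in a picture, given as the dict that the camera call returned (one of the last four; its "shot" number tells which), for a name from the list of things; names that differ only in an ending like _2 or _b are one class to them, and where a whole thing is asked for, a point or a joint stands for the part that bears it (a point fixed in the world has none). Each returns a list of dicts, best first, with "confidence" (0 to 1); they miss things now and then, are a little off and sometimes report something else, mostly with a low value. They report only what shows in the picture. A call takes as long as a camera call. They do not tell look-alikes from the thing itself.
- nets.recognise(picture, label): "xyz" ([x, y, z] in mm, in world coordinates, good to about 4 mm: the middle of the surface that is visible of it).
- nets.outline_of(picture, label): "pixels" (420x560 bool, what is visible of it).
- nets.pinpoint(picture, label): "xyz" ([x, y, z] in mm, in world coordinates, good to about 4 mm: a listed point, or the origin of a listed thing).
The state is a dict: "clock": time; "joints": joint angles; "joint_vel": joint speeds; "joint_efforts": joint torques, N m; "position": TCP position; "ee_rot": TCP orientation; "contact_force": force on the tool from outside, world axes, zero at the start; "wrist_torque": the same for the moment, N m; "gripper_width": finger opening in mm.
Only numpy, scipy, OpenCV 4.12 (cv2) and the standard library are available. Lean on these libraries where they do the work, as an engineer would, in place of code of your own. Each camera call takes 0.05 s, during which the arm holds its last target.

TASK

Set out the stirring station: stand the white beaker in the middle of the stirrer's round plate and have the steel cover lying centred on top of the beaker, knob up. On the white strip, stand the amber bottle centred on the ring mark next to the stirrer, the blue-lidded jar centred on the ring mark next to the blue tube rack, and the yellow-lidded pot centred on the ring between them. Everything must be left standing upright and let go; leave the conical flask and the brass weight where they are.

Things in the scene. Friction and masses are not known exactly. Their poses are not given: they have to be found in the camera images.
- bottle: Loose amber-brown reagent bottle with a paper label band and a white screw cap, standing upright. Body 52 mm in diameter up to 60 mm, shoulder tapering to a 24 mm neck at 72 mm, cap 30 mm in diameter from 74 to 92 mm (total height 92 mm). About 0.16 kg. Origin: centre of its underside, z up. Round, so its yaw does not matter; grip the body.
- jar: Loose white plastic jar with a blue screw lid, standing upright. Jar 54 mm in diameter up to 48 mm, lid 58 mm in diameter from 48 to 64 mm (total height). About 0.12 kg. Origin: centre of its underside, z up. Round.
- pot: Loose small white sample pot with a yellow lid, standing upright. Pot 40 mm in diameter up to 36 mm, lid 44 mm in diameter from 36 to 50 mm (total height). About 0.06 kg. Origin: centre of its underside, z up. Round.
- beaker: Loose empty white plastic beaker, open at the top, 70 mm high, outside diameter 56 mm at the foot and 60 mm at the rim, wall 3 mm. About 0.08 kg. Origin: centre of its underside, z up. Round.
- cover: Loose flat round steel cover for the beaker: disc 76 mm in diameter and 5 mm thick with a flat underside, and on its centre an upright black knob 18 mm in diameter from 5 to 29 mm above the underside. Lies on the bench, knob up. About 0.08 kg. Origin: centre of its underside, z up (along the knob).
- strip: Fixed white plastic strip lying on the bench, 250 mm long (its y axis) by 80 mm wide (its x axis) and 4 mm thick, with three black ring marks (68 mm outside diameter) in a row: at y = -80, 0 and +80 mm, x = 0 in its frame. Origin: centre of its underside, on the bench; z up. Its ends point roughly to the robot's left and right; one end is next to the stirrer, the other next to the blue rack, and which is which changes.
- stirrer: Fixed magnetic stirrer: grey box 110 x 110 mm with two black knobs on the face towards the robot, and on top a round white plate 100 mm in diameter whose upper face is 50 mm above the bench. Stands just off one end of the strip. Origin: centre of its underside, straight below the plate's centre, on the bench; z up.
- rack: Fixed blue tube rack holding white-capped small tubes, 75 x 105 mm, 58 mm high with the caps. Stands just off the other end of the strip. Origin: centre of its underside, on the bench; z up. It is only a landmark; do not load it.
- flask: Loose pale-green conical flask with a red stopper, 72 mm in diameter at the foot, 106 mm high. A bystander to leave alone. Origin: centre of its underside, z up.
- weight: Loose brass balance weight with a knob, 38 mm in diameter, 66 mm high. A bystander to leave alone. Origin: centre of its underside, z up.
There are look-alikes about, which are no part of the job. Leave any pink or purple look-alike of the beaker alone.

How it is judged (in metres and radians):
At the end, for the whole second after the job is handed in: Beaker on the stirrer plate within 14 mm of centre, cover level on its rim within 12 mm; bottle on the ring next to the stirrer, jar on the ring next to the rack, pot on the middle ring, each within 13 mm along and across the strip. All upright (0.1 rad), at rest and released (((y of stirrer in the frame of strip above 0 m and y of bottle in the frame of strip between 0.067 and 0.093 m and y of jar in the frame of strip between -0.093 and -0.067 m) or (y of stirrer in the frame of strip below 0 m and y of bottle in the frame of strip between -0.093 and -0.067 m and y of jar in the frame of strip between 0.067 and 0.093 m)) and y of pot in the frame of strip between -0.013 and 0.013 m and x of bottle in the frame of strip between -0.013 and 0.013 m and height (world z) of bottle between 0 and 0.008 m and x of jar in the frame of strip between -0.013 and 0.013 m and height (world z) of jar between 0 and 0.008 m and x of pot in the frame of strip between -0.013 and 0.013 m and height (world z) of pot between 0 and 0.008 m and horizontal distance between beaker and stirrer below 0.014 m and height (world z) of beaker between 0.046 and 0.054 m and horizontal distance between cover and beaker below 0.012 m and z of cover in the frame of beaker between 0.066 and 0.074 m and angle between each of bottle, jar, pot, beaker, cover's own z axis and vertical below 0.1 rad and linear speed of each of bottle, jar, pot, beaker, cover below 0.02 m/s and angular speed of each of bottle, jar, pot, beaker, cover below 0.2 rad/s and contact force between the fingers and bottle below 0.1 N and contact force between the fingers and jar below 0.1 N and contact force between the fingers and pot below 0.1 N and contact force between the fingers and beaker below 0.1 N and contact force between the fingers and cover below 0.1 N); the robot touches nothing.
It fails at once if the conical flask is pushed more than 25 mm or tipped over (distance of flask from where it was at the start of the episode above 0.025 m or angle between flask's own z axis and vertical above 0.5 rad).
It fails at once if the brass weight is pushed more than 25 mm or tipped over (distance of weight from where it was at the start of the episode above 0.025 m or angle between weight's own z axis and vertical above 0.5 rad).
It also fails if it takes over 112 s, if anything falls off the work surface, if the arm or the gripper's body presses on something with over 40 N, if the wrist force passes 120 N, or if a joint passes its speed limit or range.

## Working session

There is one attempt and no reset: what is moved stays moved. The work goes in short steps, Python scripts to look and compute and a tool call to move; the robot and the scene stay as the last step left them, time stands still between calls to the robot, and variables do not carry over. Pictures are saved under pics/ and viewed, and the job is handed in when it is done.

Besides the shell and the picture viewer there is one more tool, called after "Request:" as name([rows], argument=value, ...), one row to a line, values as JSON. apply_moves: Moves the arm, as the interface text tells. Its arguments: {"type":"object","properties":{"steps":{"type":"array"}},"required":["steps"]}

```bash
ls; mkdir -p pics; python3 - <<'E'
from bench import telemetry,get_image,nets
import cv2
print(telemetry.read_state())
for n in("scene","top"):
    p=get_image(n); cv2.imwrite(f"pics/{n}0.png",p["frame"])
    print(n,p["fx"],p["fy"],p["cx"],p["cy"],p["origin"],p["orientation"])
    for l in "bottle jar pot beaker cover strip stirrer rack flask weight".split():
        for r in nets.pinpoint(p,l)[:4]: print(l,[round(float(v)) for v in r["xyz"]],round(r["confidence"],2))
E
```

```text
pics
{'clock': 0.0, 'joints': array([-8.63375534e-01,  3.85568006e-01,  6.59008507e-03, -5.29661344e-04,
       -1.19397714e+00, -2.58556726e-01]), 'joint_vel': array([-0.00078368,  0.00047766,  0.0018119 ,  0.00118034, -0.00097546,
       -0.00063959]), 'joint_efforts': array([ 1.19201020e-03, -3.92286086e+01,  1.88406676e+01,  4.18643698e+00,
       -4.63395481e-03,  2.33286158e-05]), 'position': array([ 270.97520004, -562.59432028,  252.19607443]), 'ee_rot': array([ 5.32086919e-01,  8.46689013e-01,  5.56432997e-04, -9.57078630e-04]), 'contact_force': array([0.20942374, 0.21878525, 0.39425957]), 'wrist_torque': array([-0.04809724,  0.02689788,  0.02012909]), 'gripper_width': 85.5157695946001}
scene 425.4351606081282 425.4351606081282 274.3556748765533 207.57030662580752 [1025.85498981  400.95050201  764.21386146] [ 0.3458132   0.87966423 -0.3019462  -0.12422786]
bottle [444, -195, -2] 0.72
bottle [664, -194, -1] 0.59
jar [558, -391, -3] 0.93
pot [554, 391, 1] 0.6
beaker [660, 158, -1] 0.86
beaker [580, 81, -2] 0.67
beaker [455, 330, -2] 0.63
beaker [666, -197, 0] 0.52
cover [683, -16, 2] 0.56
strip [460, 9, -3] 0.85
stirrer [446, -193, 1] 0.62
stirrer [459, 215, 1] 0.54
stirrer [759, -123, 2] 0.27
rack [461, 213, 0] 0.88
rack [793, 113, 2] 0.6
flask [794, 111, 1] 0.66
weight [763, -124, -4] 0.74
top 484.3001490829634 484.3001490829634 283.7549796843894 212.71515202472497 [ 548.32333167  -12.52338191 1407.11799867] [-0.69899448  0.7145498  -0.01835319  0.02210132]
bottle [664, -194, 4] 0.76
jar [559, -392, 3] 0.79
pot [548, 400, 2] 0.68
beaker [580, 83, -1] 0.7
beaker [657, 153, -3] 0.65
beaker [457, 333, -1] 0.57
cover [682, -16, -4] 0.88
strip [460, 14, 1] 0.96
stirrer [446, -200, 3] 0.73
stirrer [657, 156, -2] 0.58
rack [463, 217, -2] 0.97
flask [794, 106, 3] 0.9
weight [755, -120, -1] 0.61
```

View pics/scene0.png

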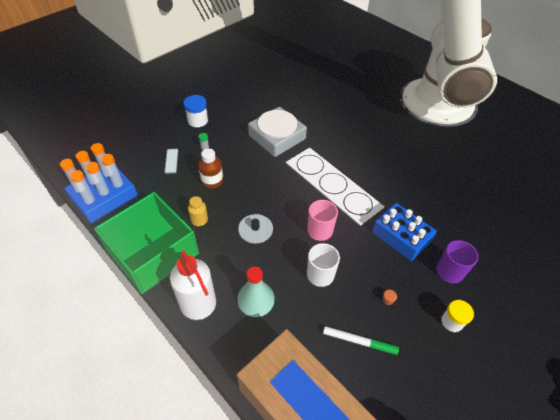

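View pics/top0.png

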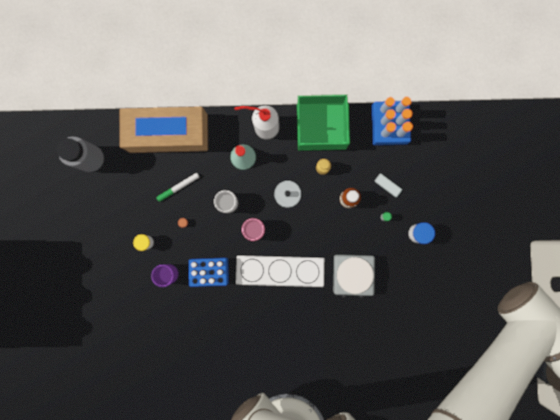

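The white beaker is at top px (226,201). It's the one that fits; the look-alikes are pink (253,230) and purple (164,275). The stirrer is at the right end of the strip, top px (354,275), and the rack at the left end (208,272). Next I'll refine the positions by fitting silhouettes and check the beaker in a crop.

```bash
cat > h.py <<'E'
import numpy as np,cv2
from scipy.optimize import minimize
from scipy.spatial.transform import Rotation as R
from bench import telemetry,get_image,nets,arm
def proj(p,P):
    P=np.asarray(P,float); c=R.from_quat(p["orientation"]).inv().apply(P-np.array(p["origin"]))
    return np.c_[p["fx"]*c[:,0]/c[:,2]+p["cx"],p["fy"]*c[:,1]/c[:,2]+p["cy"]]
def circ(x,y,z,d):
    a=np.linspace(0,2*np.pi,40,endpoint=False)
    return np.c_[x+d/2*np.cos(a),y+d/2*np.sin(a),0*a+z]
# profile: list of convex pieces each a list of (z,d)
M={"bottle":[[(0,52),(60,52),(72,24)],[(72,24),(92,24)],[(74,30),(92,30)]],
"jar":[[(0,54),(48,54)],[(48,58),(64,58)]],"pot":[[(0,40),(36,40)],[(36,44),(50,44)]],
"beaker":[[(0,56),(70,60)]],"cover":[[(0,76),(5,76)],[(5,18),(29,18)]]}
def pieces(l,v,z0=0):
    if l in M: return [np.vstack([circ(v[0],v[1],z+z0,d) for z,d in pc]) for pc in M[l]]
    sx,sy,h={"strip":(80,250,4),"stirrer":(110,110,48),"rack":(75,105,45)}[l]
    c,s=np.cos(v[2]),np.sin(v[2])
    return [np.array([[v[0]+c*a-s*b,v[1]+s*a+c*b,z] for a in(-sx/2,sx/2) for b in(-sy/2,sy/2) for z in(0,h)])]
S=8
def mask(p,l,v,z0=0):
    m=np.zeros((420,560),np.uint8)
    for q in pieces(l,v,z0):
        uv=proj(p,q).astype(np.float32)
        hull=cv2.convexHull(uv)
        cv2.fillPoly(m,[np.round(hull*16).astype(np.int32)],255,cv2.LINE_AA,4)
    return m/255.
def pick(p,l,v,z0=0):
    g=mask(p,l,v,z0); best=None
    for r in nets.outline_of(p,l):
        m=np.asarray(r["pixels"]).astype(float); i=np.minimum(m,g).sum()/np.maximum(m,g).sum()
        if best is None or i>best[0]: best=(i,m)
    return best
def fit(ps,l,v,z0=0):
    ms=[(p,b[1]) for p in ps if (b:=pick(p,l,v,z0)) and b[0]>.25]
    def f(u):
        u=np.array(u)
        return -np.mean([np.minimum(m,g).sum()/np.maximum(m,g).sum() for p,m in ms for g in [mask(p,l,u,z0)]])
    n=len(v); st=np.vstack([v]+[np.array(v)+np.eye(n)[i]*([8,8,.06][i]) for i in range(n)])
    r=minimize(f,v,method="Nelder-Mead",options=dict(initial_simplex=st,xatol=.1,fatol=1e-4))
    return r.x,-r.fun,len(ms)
E
python3 - <<'E'
from h import *
print(arm.__dict__ if hasattr(arm,'__dict__') else dir(arm))
s=get_image("scene");t=get_image("top")
g={"bottle":(664,-194),"jar":(558,-391),"pot":(551,396),"beaker":(658,156),"cover":(683,-16),"strip":(460,11,0),"stirrer":(446,-197,0)}
for l,v in g.items():
    for n,ps in (("s",[s]),("t",[t]),("st",[s,t])):
        try:
            x,f,k=fit(ps,l,v); print(l,n,np.round(x,3),round(f,3),k)
        except Exception as e: print(l,n,e)
c=np.hstack([cv2.resize(s["frame"][170:300,260:390],(390,390),interpolation=3),cv2.resize(t["frame"][165:265,195:295],(390,390),interpolation=3)])
cv2.imwrite("pics/crop1.png",c)
E
```

```text
{}
bottle s [ 663.296 -194.423] 0.926 1
bottle t [ 665.995 -193.158] 0.822 1
bottle st [ 664.827 -193.181] 0.861 2
jar s [ 558.957 -391.243] 0.904 1
jar t [ 561.393 -391.464] 0.859 1
jar st [ 559.534 -391.816] 0.876 2
pot s [552.022 396.463] 0.867 1
pot t [551.746 396.776] 0.844 1
pot st [551.805 396.757] 0.856 2
beaker s [659.116 157.784] 0.931 1
beaker t [660.163 155.665] 0.84 1
beaker st [659.122 157.764] 0.88 2
cover s [680.511 -15.301] 0.882 1
cover t [684.468 -15.522] 0.863 1
cover st [682.205 -16.804] 0.867 2
strip s [ 4.5887e+02  1.1684e+01 -3.8000e-02] 0.925 1
strip t [ 4.6176e+02  1.1462e+01 -5.0000e-02] 0.951 1
strip st [ 4.60421e+02  1.07320e+01 -3.90000e-02] 0.932 2
stirrer s [ 4.42072e+02 -1.99863e+02  6.00000e-02] 0.846 1
stirrer t [ 4.47539e+02 -1.96494e+02 -2.70000e-02] 0.918 1
stirrer st [ 4.45668e+02 -1.98630e+02  1.00000e-03] 0.876 2
```

View pics/crop1.png

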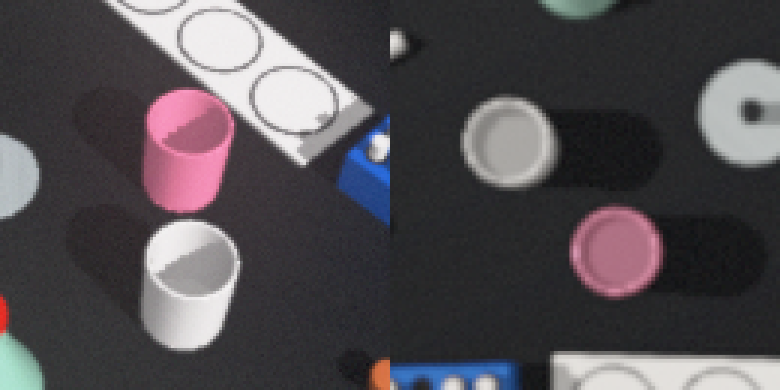

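The white beaker is confirmed. Next I'll fit the plate circle and the rings directly.

```bash
python3 - <<'E'
from h import *
def back(p,uv,z):
    uv=np.atleast_2d(uv); d=np.c_[(uv[:,0]-p["cx"])/p["fx"],(uv[:,1]-p["cy"])/p["fy"],np.ones(len(uv))]
    d=R.from_quat(p["orientation"]).apply(d); o=np.array(p["origin"]); return o+d*((z-o[2])/d[:,2])[:,None]
for n in("scene","top"):
    p=get_image(n); f=cv2.cvtColor(p["frame"],cv2.COLOR_BGR2GRAY); hsv=p["frame"].astype(int)
    c=proj(p,[[446,-197,50]])[0]; 
    x0,y0=(c-38).astype(int); roi=p["frame"][y0:y0+76,x0:x0+76]
    # plate: warm white => R-B high
    rb=roi[:,:,2].astype(int)-roi[:,:,0]; 
    _,m=cv2.threshold(np.clip(roi.mean(2),0,255).astype(np.uint8),0,255,cv2.THRESH_OTSU)
    m2=((rb>6)&(m>0)).astype(np.uint8)
    nn,lab,st,ce=cv2.connectedComponentsWithStats(m2); k=lab[38,38]
    cs=max(cv2.findContours((lab==k).astype(np.uint8),0,1)[0],key=len)
    e=cv2.fitEllipse(cv2.convexHull(cs)); W=back(p,cs[:,0]+[x0,y0],50)[:,:2]
    (cx,cy),r=cv2.minEnclosingCircle(W.astype(np.float32)); print(n,"plate",cx,cy,r,W.mean(0), back(p,np.array(e[0])+[x0,y0],50)[0])
    cv2.imwrite(f"pics/pl_{n}.png",cv2.resize(np.hstack([roi,cv2.cvtColor(m2*255,cv2.COLOR_GRAY2BGR)]),None,fx=4,fy=4))
    v=p["frame"].copy()
    for X,Y in((460.4,11),(463.6,91),(457.2,-69)):
        cv2.polylines(v,[np.round(proj(p,circ(X,Y,4,68))*16).astype(int)],True,(0,0,255),1,cv2.LINE_AA,4)
    cv2.polylines(v,[np.round(proj(p,circ(446,-197,50,100))*16).astype(int)],True,(0,0,255),1,cv2.LINE_AA,4)
    q=proj(p,[[460,-70,4]])[0].astype(int)
    cv2.imwrite(f"pics/ov_{n}.png",cv2.resize(v[max(0,q[1]-90):q[1]+90,q[0]-100:q[0]+100],None,fx=3,fy=3,interpolation=3))
E
```

```text
scene plate 447.70404052734375 -197.43206787109375 53.04393005371094 [ 447.29956242 -197.12324369] [ 448.11339137 -196.30988982   50.        ]
top plate 447.5091552734375 -200.22105407714844 51.95412826538086 [ 447.65392972 -200.09350729] [ 447.69091663 -200.10528962   50.        ]
```

View pics/ov_top.png

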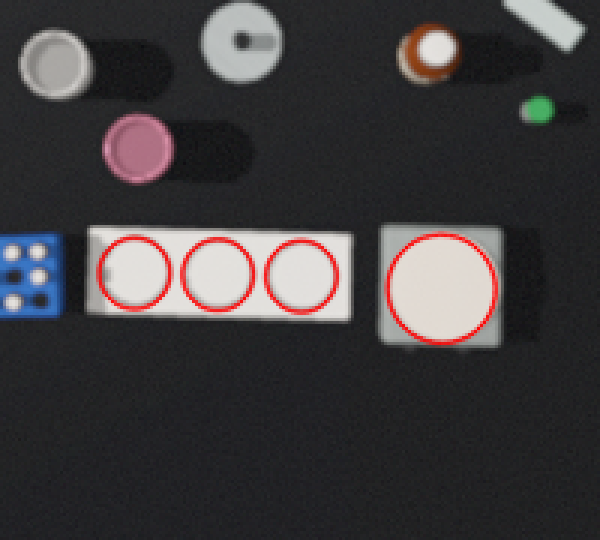

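View pics/ov_scene.png

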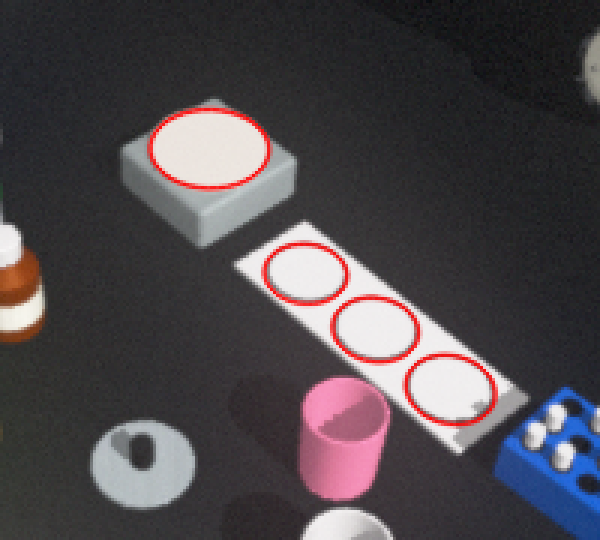

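Request:
apply_moves([
  {"hand": 1, "xyz": [0, 0, 0], "delta_rot": [0, 0, -0.12]},
  {"hand": 1, "xyz": [0, 0, 0], "delta_rot": [0, 0, -0.24]},
  {"hand": 1, "xyz": [0, 0, 0], "delta_rot": [0, 0, -0.36]},
  {"hand": 1, "xyz": [0, 0, 0], "delta_rot": [0, 0, -0.48]},
  {"hand": 1, "xyz": [0, 0, 0], "delta_rot": [0, 0, -0.6]},
  {"hand": 1, "xyz": [0, 0, 0], "delta_rot": [0, 0, -0.72]},
  {"hand": 1, "xyz": [0, 0, 0], "delta_rot": [0, 0, -0.84]},
  {"hand": 1, "xyz": [0, 0, 0], "delta_rot": [0, 0, -0.96]},
  {"hand": 1, "xyz": [0, 0, 0], "delta_rot": [0, 0, -1.08]},
  {"hand": 1, "xyz": [0, 0, 0], "delta_rot": [0, 0, -1.122]},
  {"hand": 1, "xyz": [0, 0, 0], "delta_rot": [0, 0, -1.122]},
])

```text
clock: 3.62
position: [271.2, -563.1, 253.3]
ee_rot: [-0.0, 1.0, 0.0, -0.0]
contact_force: [-0.2, -0.2, -0.1]
gripper_width: 85.5
```

The overlays match the rings and the plate. Now to the beaker.

Request:
apply_moves([
  {"hand": 1, "xyz": [-19.4, 36, 0], "delta_rot": [0, 0, 0]},
  {"hand": 1, "xyz": [-19.4, 36, 0], "delta_rot": [0, 0, 0]},
  {"hand": 1, "xyz": [-19.4, 36, 0], "delta_rot": [0, 0, 0]},
  {"hand": 1, "xyz": [-19.4, 36, 0], "delta_rot": [0, 0, 0]},
  {"hand": 1, "xyz": [-19.4, 36, 0], "delta_rot": [0, 0, 0]},
  {"hand": 1, "xyz": [-19.4, 36, 0], "delta_rot": [0, 0, 0]},
  {"hand": 1, "xyz": [-19.4, 36, 0], "delta_rot": [0, 0, 0]},
  {"hand": 1, "xyz": [-19.4, 36, 0], "delta_rot": [0, 0, 0]},
  {"hand": 1, "xyz": [-19.4, 36, 0], "delta_rot": [0, 0, 0]},
  {"hand": 1, "xyz": [-19.4, 36, 0], "delta_rot": [0, 0, 0]},
  {"hand": 1, "xyz": [-19.4, 36, 0], "delta_rot": [0, 0, 0]},
  {"hand": 1, "xyz": [-19.4, 36, 0], "delta_rot": [0, 0, 0]},
])

```text
clock: 4.62
position: [466.0, -201.5, 253.5]
ee_rot: [-0.001, 1.0, -0.0, 0.0]
contact_force: [-0.5, 0.1, -0.3]
gripper_width: 85.2
```

Request:
apply_moves([
  {"hand": 1, "xyz": [-19.4, 36, 0], "delta_rot": [0, 0, 0]},
  {"hand": 1, "xyz": [-19.4, 36, 0], "delta_rot": [0, 0, 0]},
  {"hand": 1, "xyz": [-19.4, 36, 0], "delta_rot": [0, 0, 0]},
  {"hand": 1, "xyz": [-19.4, 36, 0], "delta_rot": [0, 0, 0]},
  {"hand": 1, "xyz": [-19.4, 36, 0], "delta_rot": [0, 0, 0]},
  {"hand": 1, "xyz": [-19.4, 36, 0], "delta_rot": [0, 0, 0]},
  {"hand": 1, "xyz": [-19.4, 36, 0], "delta_rot": [0, 0, 0]},
  {"hand": 1, "xyz": [-19.4, 36, 0], "delta_rot": [0, 0, 0]},
  {"hand": 1, "xyz": [-19.4, 36, 0], "delta_rot": [0, 0, 0]},
  {"hand": 1, "xyz": [-19.4, 36, 0], "delta_rot": [0, 0, 0]},
  {"hand": 1, "xyz": [-19.4, 36, 0], "delta_rot": [0, 0, 0]},
  {"hand": 1, "xyz": [-19.4, 36, 0], "delta_rot": [0, 0, 0]},
])

```text
clock: 5.62
position: [659.7, 157.2, 251.8]
ee_rot: [0.0, 1.0, -0.0, -0.001]
contact_force: [-0.4, -0.1, -0.8]
gripper_width: 85.6
```

Request:
apply_moves([
  {"hand": 1, "xyz": [0, 0, 4], "delta_rot": [0, 0, 0]},
  {"hand": 1, "xyz": [0, 0, 8], "delta_rot": [0, 0, 0]},
  {"hand": 1, "xyz": [0, 0, 12], "delta_rot": [0, 0, 0]},
  {"hand": 1, "xyz": [0, 0, 15], "delta_rot": [0, 0, 0]},
  {"hand": 1, "xyz": [0, 0, 18], "delta_rot": [0, 0, 0]},
  {"hand": 1, "xyz": [0, 0, 20.8], "delta_rot": [0, 0, 0]},
  {"hand": 1, "xyz": [0, 0, 20.8], "delta_rot": [0, 0, 0]},
  {"hand": 0, "xyz": [0, 0, 20.8], "delta_rot": [0, 0, 0]},
  {"hand": 0, "xyz": [0, 0, 20.8], "delta_rot": [0, 0, 0]},
  {"hand": 0, "xyz": [0, 0, 20.8], "delta_rot": [0, 0, 0]},
  {"hand": 0, "xyz": [0, 0, 20.8], "delta_rot": [0, 0, 0]},
  {"hand": 0, "xyz": [0, 0, 20.8], "delta_rot": [0, 0, 0]},
])

```text
clock: 6.62
position: [660.6, 157.1, 48.3]
ee_rot: [-0.0, 1.0, 0.001, 0.002]
contact_force: [-1.2, -1.3, 7.2]
gripper_width: 58.4
```

Request:
apply_moves([
  {"hand": 0, "xyz": [0, 0, 0], "delta_rot": [0, 0, 0]},
  {"hand": 0, "xyz": [0, 0, 0], "delta_rot": [0, 0, 0]},
  {"hand": 0, "xyz": [0, 0, -2], "delta_rot": [0, 0, 0]},
  {"hand": 0, "xyz": [0, 0, -5], "delta_rot": [0, 0, 0]},
  {"hand": 0, "xyz": [0, 0, -9], "delta_rot": [0, 0, 0]},
  {"hand": 0, "xyz": [0, 0, -13], "delta_rot": [0, 0, 0]},
  {"hand": 0, "xyz": [0, 0, -16], "delta_rot": [0, 0, 0]},
  {"hand": 0, "xyz": [0, 0, -18], "delta_rot": [0, 0, 0]},
  {"hand": 0, "xyz": [0, 0, -18], "delta_rot": [0, 0, 0]},
])

```text
clock: 7.37
position: [661.6, 157.8, 232.7]
ee_rot: [-0.0, 1.0, 0.002, 0.006]
contact_force: [0.9, -0.6, 0.4]
gripper_width: 58.3
```

```bash
python3 - <<'E'
from h import *
p=get_image("scene");cv2.imwrite("pics/a1.png",p["frame"])
s=telemetry.read_state();print(s["position"],s["ee_rot"],s["contact_force"],s["gripper_width"])
E
```

```text
[660.18921499 157.5937709  229.14093816] [-1.11416274e-04  9.99992969e-01  1.69576024e-03  3.34289253e-03] [-0.44313824  0.47056588 -1.11571116] 58.37866087269641
```

View pics/a1.png

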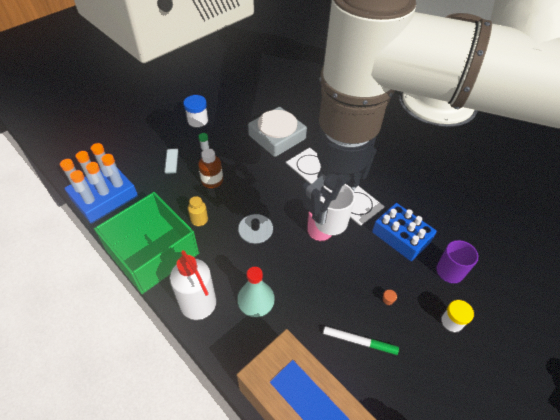

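Request:
apply_moves([
  {"hand": 0, "xyz": [21.2, -35.5, 0], "delta_rot": [0, 0, 0]},
  {"hand": 0, "xyz": [21.2, -35.5, 0], "delta_rot": [0, 0, 0]},
  {"hand": 0, "xyz": [21.2, -35.5, 0], "delta_rot": [0, 0, 0]},
  {"hand": 0, "xyz": [21.2, -35.5, 0], "delta_rot": [0, 0, 0]},
  {"hand": 0, "xyz": [21.2, -35.5, 0], "delta_rot": [0, 0, 0]},
  {"hand": 0, "xyz": [21.2, -35.5, 0], "delta_rot": [0, 0, 0]},
  {"hand": 0, "xyz": [21.2, -35.5, 0], "delta_rot": [0, 0, 0]},
  {"hand": 0, "xyz": [21.2, -35.5, 0], "delta_rot": [0, 0, 0]},
  {"hand": 0, "xyz": [21.2, -35.5, 0], "delta_rot": [0, 0, 0]},
  {"hand": 0, "xyz": [21.2, -35.5, 0], "delta_rot": [0, 0, 0]},
  {"hand": 0, "xyz": [21.2, -35.5, 0], "delta_rot": [0, 0, 0]},
  {"hand": 0, "xyz": [21.2, -35.5, 0], "delta_rot": [0, 0, 0]},
])

```text
clock: 8.42
position: [445.2, -199.3, 224.1]
ee_rot: [0.002, 1.0, 0.0, -0.001]
contact_force: [0.6, 0.7, -1.1]
gripper_width: 58.4
```

Request:
apply_moves([
  {"hand": 0, "xyz": [0, 0, 3], "delta_rot": [0, 0, 0]},
  {"hand": 0, "xyz": [0, 0, 6], "delta_rot": [0, 0, 0]},
  {"hand": 0, "xyz": [0, 0, 9], "delta_rot": [0, 0, 0]},
  {"hand": 0, "xyz": [0, 0, 10.5], "delta_rot": [0, 0, 0]},
  {"hand": 0, "xyz": [0, 0, 11.5], "delta_rot": [0, 0, 0]},
  {"hand": 0, "xyz": [0, 0, 12], "delta_rot": [0, 0, 0]},
  {"hand": 0, "xyz": [0, 0, 12], "delta_rot": [0, 0, 0]},
  {"hand": 0, "xyz": [0, 0, 12], "delta_rot": [0, 0, 0]},
])

```text
clock: 9.08
position: [447.7, -197.5, 105.2]
ee_rot: [-0.001, 1.0, -0.0, -0.0]
contact_force: [-0.1, 0.2, -0.9]
gripper_width: 58.4
```

Request:
apply_moves([
  {"hand": 0, "xyz": [0, 0, 0.3], "delta_rot": [0, 0, 0]},
  {"hand": 0, "xyz": [0, 0, 0.6], "delta_rot": [0, 0, 0]},
  {"hand": 0, "xyz": [0, 0, 0.8], "delta_rot": [0, 0, 0]},
  {"hand": 0, "xyz": [0, 0, 0.8], "delta_rot": [0, 0, 0]},
])

```text
clock: 9.42
position: [447.6, -198.2, 98.4]
ee_rot: [-0.0, 1.0, -0.0, 0.001]
contact_force: [-1.4, 1.7, 4.2]
gripper_width: 58.6
```

Request:
apply_moves([
  {"hand": 0.5, "xyz": [0, 0, 0.1], "delta_rot": [0, 0, 0]},
  {"hand": 1, "xyz": [0, 0, 0.1], "delta_rot": [0, 0, 0]},
  {"hand": 1, "xyz": [0, 0, 0.1], "delta_rot": [0, 0, 0]},
  {"hand": 1, "xyz": [0, 0, 0.1], "delta_rot": [0, 0, 0]},
  {"hand": 1, "xyz": [0, 0, 0.1], "delta_rot": [0, 0, 0]},
  {"hand": 1, "xyz": [0, 0, -3], "delta_rot": [0, 0, 0]},
  {"hand": 1, "xyz": [0, 0, -7], "delta_rot": [0, 0, 0]},
  {"hand": 1, "xyz": [0, 0, -11], "delta_rot": [0, 0, 0]},
  {"hand": 1, "xyz": [0, 0, -14], "delta_rot": [0, 0, 0]},
  {"hand": 1, "xyz": [0, 0, -14], "delta_rot": [0, 0, 0]},
])

```text
clock: 10.25
position: [450.7, -199.1, 244.4]
ee_rot: [-0.001, 1.0, -0.002, 0.007]
contact_force: [1.0, 0.2, -0.8]
gripper_width: 85.2
```

Request:
apply_moves([
  {"hand": 1, "xyz": [-23.5, 18.2, 0], "delta_rot": [0, 0, 0]},
  {"hand": 1, "xyz": [-23.5, 18.2, 0], "delta_rot": [0, 0, 0]},
  {"hand": 1, "xyz": [-23.5, 18.2, 0], "delta_rot": [0, 0, 0]},
  {"hand": 1, "xyz": [-23.5, 18.2, 0], "delta_rot": [0, 0, 0]},
  {"hand": 1, "xyz": [-23.5, 18.2, 0], "delta_rot": [0, 0, 0]},
  {"hand": 1, "xyz": [-23.5, 18.2, 0], "delta_rot": [0, 0, 0]},
  {"hand": 1, "xyz": [-23.5, 18.2, 0], "delta_rot": [0, 0, 0]},
  {"hand": 0.6, "xyz": [-23.5, 18.2, 5], "delta_rot": [0, 0, 0]},
  {"hand": 0.6, "xyz": [-23.5, 18.2, 9], "delta_rot": [0, 0, 0]},
  {"hand": 0.6, "xyz": [-23.5, 18.2, 13], "delta_rot": [0, 0, 0]},
  {"hand": 0.6, "xyz": [-23.5, 18.2, 15], "delta_rot": [0, 0, 0]},
  {"hand": 0.6, "xyz": [-23.5, 18.2, 15], "delta_rot": [0, 0, 0]},
])

```text
clock: 11.25
position: [677.3, -16.5, 78.8]
ee_rot: [0.001, 1.0, -0.001, -0.008]
contact_force: [-1.0, 1.0, -1.3]
gripper_width: 51.2
```

```bash
python3 - <<'E'
from h import *
p=get_image("scene");t=get_image("top")
print(telemetry.read_state()["position"])
x,f,k=fit([p],"beaker",(447.5,-198.5),50);print(x,f,k)
x,f,k=fit([t],"beaker",(447.5,-198.5),50);print(x,f,k)
a=p["frame"][90:250,180:340];b=t["frame"][220:330,300:410]
cv2.imwrite("pics/a2.png",np.hstack([cv2.resize(a,(390,390),interpolation=3),cv2.resize(b,(390,390),interpolation=3)]))
E
```

```text
[682.2300926  -16.30439576  86.63138587]
[ 447.5 -198.5] nan 0
[ 450.79620914 -196.29386154] 0.9024522305489072 1
  return _methods._mean(a, axis=axis, dtype=dtype,
  ret = ret.dtype.type(ret / rcount)
```

View pics/a2.png

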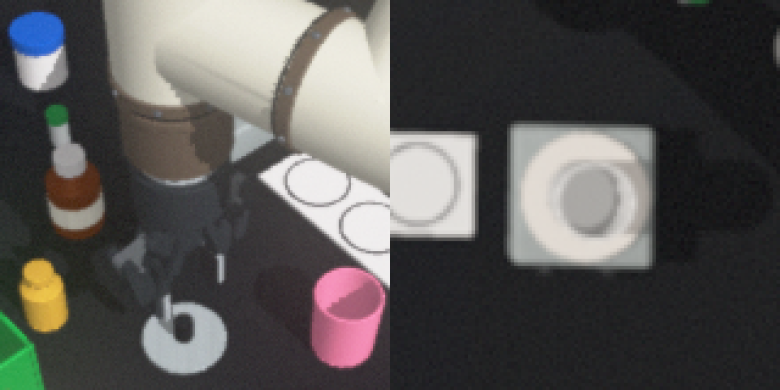

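Request:
apply_moves([
  {"hand": 0.6, "xyz": [0, 0, 2.5], "delta_rot": [0, 0, 0]},
  {"hand": 0.6, "xyz": [0, 0, 4.5], "delta_rot": [0, 0, 0]},
  {"hand": 0.6, "xyz": [0, 0, 5.5], "delta_rot": [0, 0, 0]},
  {"hand": 0.6, "xyz": [0, 0, 5.5], "delta_rot": [0, 0, 0]},
  {"hand": 0.3, "xyz": [0, 0, 5.5], "delta_rot": [0, 0, 0]},
  {"hand": 0, "xyz": [0, 0, 5.5], "delta_rot": [0, 0, 0]},
  {"hand": 0, "xyz": [0, 0, 5.5], "delta_rot": [0, 0, 0]},
  {"hand": 0, "xyz": [0, 0, 5.5], "delta_rot": [0, 0, 0]},
  {"hand": 0, "xyz": [0, 0, 5.5], "delta_rot": [0, 0, 0]},
  {"hand": 0, "xyz": [0, 0, 5.5], "delta_rot": [0, 0, 0]},
])

```text
clock: 12.28
position: [683.4, -15.9, 34.7]
ee_rot: [-0.0, 1.0, 0.0, 0.002]
contact_force: [-0.8, 0.4, 6.0]
gripper_width: 15.7
```

Request:
apply_moves([
  {"hand": 0, "xyz": [0, 0, 0], "delta_rot": [0, 0, 0]},
  {"hand": 0, "xyz": [0, 0, 0], "delta_rot": [0, 0, 0]},
  {"hand": 0, "xyz": [0, 0, 0], "delta_rot": [0, 0, 0]},
])

```text
clock: 12.53
position: [683.4, -16.0, 34.7]
ee_rot: [-0.0, 1.0, 0.0, 0.002]
contact_force: [-2.1, -0.5, 5.8]
gripper_width: 15.3
```

```bash
python3 - <<'E'
from h import *
p=get_image("scene")
print(telemetry.read_state())
cv2.imwrite("pics/a3.png",cv2.resize(p["frame"][180:260,210:310],(800,600),interpolation=3))
E
```

```text
{'clock': 12.5833, 'joints': array([ 0.21293221,  0.68217727, -0.07199034,  0.00093183, -0.81323567,
       -0.21286883]), 'joint_vel': array([ 4.82558884e-04, -3.37489301e-04,  1.51617484e-03,  1.37004214e-04,
        8.69444202e-05,  8.50782891e-05]), 'joint_efforts': array([-2.04134490e-01, -4.49890924e+01,  1.35368934e+01,  2.82331243e+00,
        3.77484737e-01,  2.54745770e-02]), 'position': array([683.42284651, -15.92057697,  34.68763006]), 'ee_rot': array([-3.51272275e-04,  9.99998442e-01,  2.70850742e-05,  1.72985439e-03]), 'contact_force': array([-1.26201919,  0.24563473,  6.64486485]), 'wrist_torque': array([ 0.16024329,  0.43697898, -0.09703518]), 'gripper_width': 15.498508808754941}
```

View pics/a3.png

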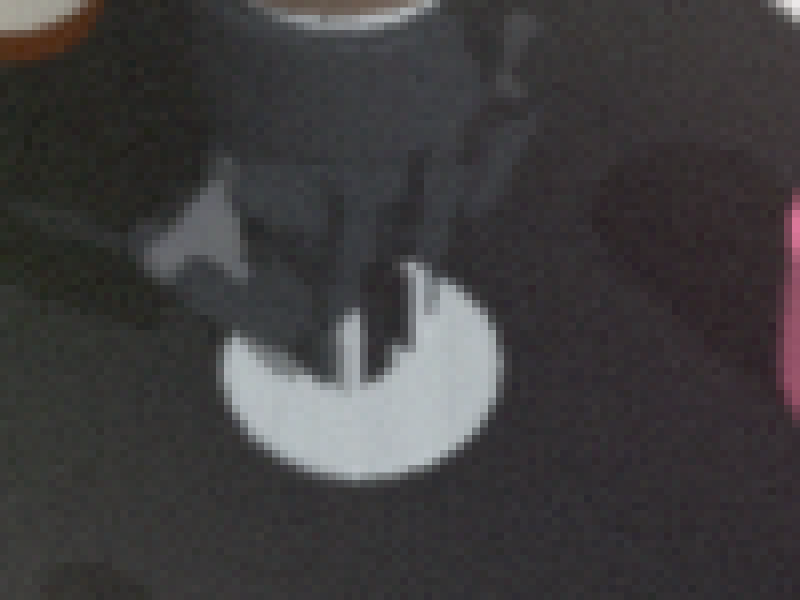

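Request:
apply_moves([
  {"hand": 0, "xyz": [0, 0, -1], "delta_rot": [0, 0, 0]},
  {"hand": 0, "xyz": [0, 0, -3], "delta_rot": [0, 0, 0]},
  {"hand": 0, "xyz": [0, 0, -6], "delta_rot": [0, 0, 0]},
  {"hand": 0, "xyz": [0, 0, -10], "delta_rot": [0, 0, 0]},
  {"hand": 0, "xyz": [0, 0, -14], "delta_rot": [0, 0, 0]},
  {"hand": 0, "xyz": [0, 0, -18], "delta_rot": [0, 0, 0]},
  {"hand": 0, "xyz": [0, 0, -20], "delta_rot": [0, 0, 0]},
  {"hand": 0, "xyz": [0, 0, -20], "delta_rot": [0, 0, 0]},
  {"hand": 0, "xyz": [0, 0, -20], "delta_rot": [0, 0, 0]},
])

```text
clock: 13.33
position: [682.4, -15.9, 234.5]
ee_rot: [0.0, 1.0, 0.001, 0.002]
contact_force: [0.4, -0.8, -2.6]
gripper_width: 15.6
```

```bash
python3 - <<'E'
from h import *
p=get_image("scene");t=get_image("top")
s=telemetry.read_state();print(s["position"],s["ee_rot"],s["gripper_width"])
cv2.imwrite("pics/a4.png",np.hstack([cv2.resize(p["frame"][120:260,200:340],(400,400),interpolation=3),cv2.resize(t["frame"][130:250,230:350],(400,400),interpolation=3)]))
E
```

```text
[681.15137478 -16.03524434 230.82142513] [ 1.96184228e-04  9.99998831e-01  1.88958825e-04 -1.50485780e-03] 15.102663131806558
```

View pics/a4.png

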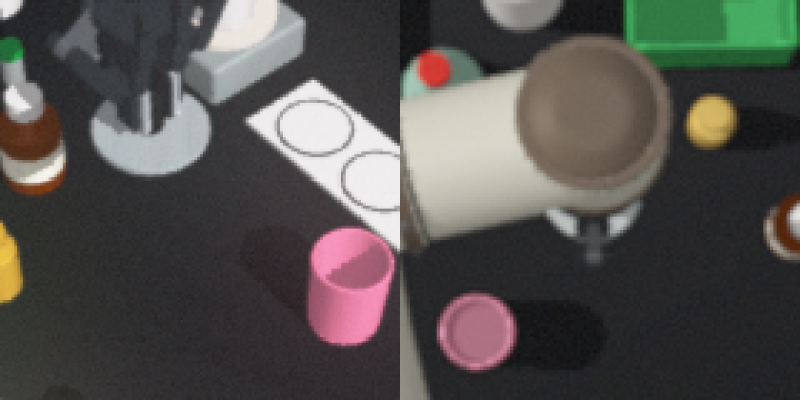

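Request:
apply_moves([
  {"hand": 0, "xyz": [23.4, -18.2, 0], "delta_rot": [0, 0, 0]},
  {"hand": 0, "xyz": [23.4, -18.2, 0], "delta_rot": [0, 0, 0]},
  {"hand": 0, "xyz": [23.4, -18.2, 0], "delta_rot": [0, 0, 0]},
  {"hand": 0, "xyz": [23.4, -18.2, 0], "delta_rot": [0, 0, 0]},
  {"hand": 0, "xyz": [23.4, -18.2, 0], "delta_rot": [0, 0, 0]},
  {"hand": 0, "xyz": [23.4, -18.2, 0], "delta_rot": [0, 0, 0]},
  {"hand": 0, "xyz": [23.4, -18.2, 0], "delta_rot": [0, 0, 0]},
  {"hand": 0, "xyz": [23.4, -18.2, 0], "delta_rot": [0, 0, 0]},
  {"hand": 0, "xyz": [23.4, -18.2, 2], "delta_rot": [0, 0, 0]},
  {"hand": 0, "xyz": [23.4, -18.2, 4], "delta_rot": [0, 0, 0]},
  {"hand": 0, "xyz": [23.4, -18.2, 5], "delta_rot": [0, 0, 0]},
  {"hand": 0, "xyz": [23.4, -18.2, 5], "delta_rot": [0, 0, 0]},
])

```text
clock: 14.43
position: [445.3, -197.7, 178.4]
ee_rot: [0.001, 1.0, 0.001, -0.004]
contact_force: [-0.1, -1.3, -0.5]
gripper_width: 15.5
```

```bash
python3 - <<'E'
from h import *
p=get_image("scene");t=get_image("top")
s=telemetry.read_state();print(s["position"],s["ee_rot"],s["gripper_width"])
v=p["frame"].copy();X,Y,Z=s["position"]
for x,y,z,d,c in((X,Y,Z-33,76,(0,0,255)),(448.5,-198,120,60,(0,255,0)),(448.5,-198,50,56,(0,255,0))): cv2.polylines(v,[np.round(proj(p,circ(x,y,z,d))*16).astype(int)],True,c,1,cv2.LINE_AA,4)
cv2.imwrite("pics/a5.png",np.hstack([cv2.resize(im[40:180,210:350],(400,400),interpolation=3) for im in (p["frame"],v)]))
E
```

```text
[ 447.68772442 -198.0942309   181.35111605] [-8.25427261e-05  9.99998948e-01  1.11687006e-05 -1.44803775e-03] 15.46565666946838
```

View pics/a5.png

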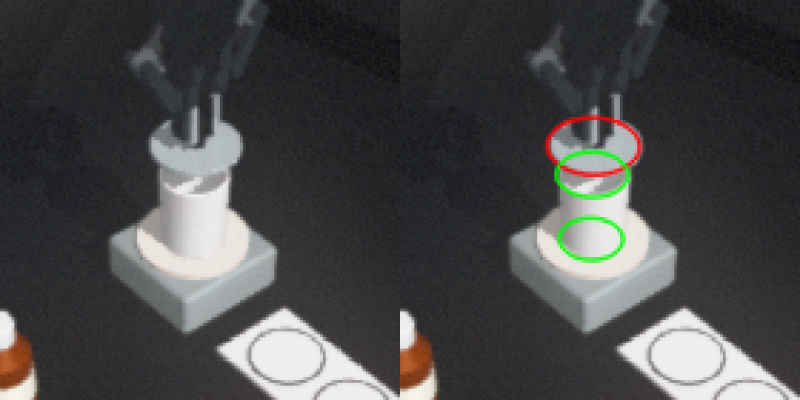

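Request:
apply_moves([
  {"hand": 0, "xyz": [0, 0, 1.2], "delta_rot": [0, 0, 0]},
  {"hand": 0, "xyz": [0, 0, 2.2], "delta_rot": [0, 0, 0]},
  {"hand": 0, "xyz": [0, 0, 2.5], "delta_rot": [0, 0, 0]},
  {"hand": 0, "xyz": [0, 0, 2.7], "delta_rot": [0, 0, 0]},
  {"hand": 0, "xyz": [0, 0, 2.7], "delta_rot": [0, 0, 0]},
  {"hand": 0, "xyz": [0, 0, 2.7], "delta_rot": [0, 0, 0]},
])

```text
clock: 15.03
position: [448.7, -198.1, 156.0]
ee_rot: [-0.0, 1.0, -0.0, 0.001]
contact_force: [0.8, 0.4, -0.7]
gripper_width: 15.7
```

Request:
apply_moves([
  {"hand": 0, "xyz": [0, 0, 0.2], "delta_rot": [0, 0, 0]},
  {"hand": 0, "xyz": [0, 0, 0.3], "delta_rot": [0, 0, 0]},
  {"hand": 0, "xyz": [0, 0, 0.3], "delta_rot": [0, 0, 0]},
  {"hand": 0, "xyz": [0, 0, 0.3], "delta_rot": [0, 0, 0]},
])

```text
clock: 15.37
position: [449.1, -198.4, 154.7]
ee_rot: [-0.001, 1.0, -0.001, 0.001]
contact_force: [-2.6, 1.8, 8.5]
gripper_width: 15.3
```

Request:
apply_moves([
  {"hand": 0.15, "xyz": [0, 0, -0.1], "delta_rot": [0, 0, 0]},
  {"hand": 0.3, "xyz": [0, 0, -0.1], "delta_rot": [0, 0, 0]},
  {"hand": 0.5, "xyz": [0, 0, -0.1], "delta_rot": [0, 0, 0]},
  {"hand": 0.5, "xyz": [0, 0, -0.1], "delta_rot": [0, 0, 0]},
  {"hand": 0.5, "xyz": [0, 0, -0.1], "delta_rot": [0, 0, 0]},
  {"hand": 0.5, "xyz": [0, 0, -2], "delta_rot": [0, 0, 0]},
  {"hand": 0.5, "xyz": [0, 0, -5], "delta_rot": [0, 0, 0]},
  {"hand": 1, "xyz": [0, 0, -8.7], "delta_rot": [0, 0, 0]},
  {"hand": 1, "xyz": [0, 0, -8.7], "delta_rot": [0, 0, 0]},
])

```text
clock: 16.12
position: [452.0, -199.3, 246.3]
ee_rot: [-0.001, 1.0, -0.002, 0.007]
contact_force: [1.0, -1.0, 0.4]
gripper_width: 65.5
```

```bash
python3 - <<'E'
from h import *
p=get_image("scene")
s=telemetry.read_state();print(s["position"],s["ee_rot"],s["gripper_width"])
v=p["frame"].copy()
for x,y,z,d,c in((448.5,-198,120,76,(0,0,255)),): cv2.polylines(v,[np.round(proj(p,circ(x,y,z,d))*16).astype(int)],True,c,1,cv2.LINE_AA,4)
cv2.imwrite("pics/a6.png",np.hstack([cv2.resize(im[40:180,210:350],(400,400),interpolation=3) for im in (p["frame"],v)]))
E
```

```text
[ 450.46872694 -198.58219236  243.16172608] [-2.67398664e-04  9.99989654e-01 -9.10669017e-04  4.44869281e-03] 72.35933398541437
```

View pics/a6.png

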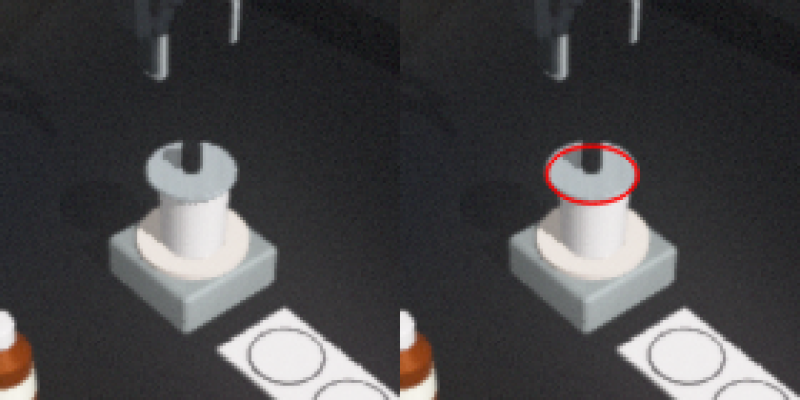

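The cover is seated on the beaker. Now the bottle.

Request:
apply_moves([
  {"hand": 1, "xyz": [-21.6, 0.4, 0], "delta_rot": [0, 0, 0]},
  {"hand": 1, "xyz": [-21.6, 0.4, 0], "delta_rot": [0, 0, 0]},
  {"hand": 1, "xyz": [-21.6, 0.4, 0], "delta_rot": [0, 0, 0]},
  {"hand": 1, "xyz": [-21.6, 0.4, 0], "delta_rot": [0, 0, 0]},
  {"hand": 1, "xyz": [-21.6, 0.4, 0], "delta_rot": [0, 0, 0]},
  {"hand": 1, "xyz": [-21.6, 0.4, 0], "delta_rot": [0, 0, 0]},
  {"hand": 1, "xyz": [-21.6, 0.4, 0], "delta_rot": [0, 0, 0]},
  {"hand": 1, "xyz": [-21.6, 0.4, 0], "delta_rot": [0, 0, 0]},
  {"hand": 1, "xyz": [-21.6, 0.4, 4], "delta_rot": [0, 0, 0]},
  {"hand": 1, "xyz": [-21.6, 0.4, 8], "delta_rot": [0, 0, 0]},
  {"hand": 1, "xyz": [-21.6, 0.4, 8], "delta_rot": [0, 0, 0]},
])

```text
clock: 17.08
position: [657.5, -193.0, 151.0]
ee_rot: [0.001, 1.0, 0.002, -0.008]
contact_force: [-0.9, -0.4, -3.1]
gripper_width: 85.3
```

Request:
apply_moves([
  {"hand": 1, "xyz": [0, 0, 4], "delta_rot": [0, 0, 0]},
  {"hand": 1, "xyz": [0, 0, 7], "delta_rot": [0, 0, 0]},
  {"hand": 1, "xyz": [0, 0, 10], "delta_rot": [0, 0, 0]},
  {"hand": 1, "xyz": [0, 0, 10.9], "delta_rot": [0, 0, 0]},
  {"hand": 1, "xyz": [0, 0, 10.9], "delta_rot": [0, 0, 0]},
  {"hand": 0, "xyz": [0, 0, 10.9], "delta_rot": [0, 0, 0]},
  {"hand": 0, "xyz": [0, 0, 10.9], "delta_rot": [0, 0, 0]},
  {"hand": 0, "xyz": [0, 0, 10.9], "delta_rot": [0, 0, 0]},
  {"hand": 0, "xyz": [0, 0, 10.9], "delta_rot": [0, 0, 0]},
  {"hand": 0, "xyz": [0, 0, 10.9], "delta_rot": [0, 0, 0]},
  {"hand": 0, "xyz": [0, 0, 10.9], "delta_rot": [0, 0, 0]},
])

```text
clock: 18.0
position: [665.8, -194.4, 54.0]
ee_rot: [-0.0, 1.0, -0.001, 0.002]
contact_force: [-1.0, 0.5, 6.1]
gripper_width: 50.1
```

Request:
apply_moves([
  {"hand": 0, "xyz": [0, 0, -2], "delta_rot": [0, 0, 0]},
  {"hand": 0, "xyz": [0, 0, -5], "delta_rot": [0, 0, 0]},
  {"hand": 0, "xyz": [0, 0, -9], "delta_rot": [0, 0, 0]},
  {"hand": 0, "xyz": [0, 0, -13], "delta_rot": [0, 0, 0]},
  {"hand": 0, "xyz": [2, 1.2, -15], "delta_rot": [0, 0, 0]},
  {"hand": 0, "xyz": [5, 3, -15], "delta_rot": [0, 0, 0]},
  {"hand": 0, "xyz": [8.5, 5.1, -15], "delta_rot": [0, 0, 0]},
  {"hand": 0, "xyz": [12, 7.2, -15], "delta_rot": [0, 0, 0]},
  {"hand": 0, "xyz": [15.5, 9.4, -15], "delta_rot": [0, 0, 0]},
  {"hand": 0, "xyz": [18.5, 11.2, -15], "delta_rot": [0, 0, 0]},
  {"hand": 0, "xyz": [20.7, 12.5, -15], "delta_rot": [0, 0, 0]},
  {"hand": 0, "xyz": [20.7, 12.5, -15], "delta_rot": [0, 0, 0]},
])

```text
clock: 19.0
position: [452.4, -67.8, 201.1]
ee_rot: [-0.001, 1.0, 0.001, -0.001]
contact_force: [-0.2, 0.7, -1.5]
gripper_width: 50.0
```

Request:
apply_moves([
  {"hand": 0, "xyz": [0, 0, 0], "delta_rot": [0, 0, 0]},
  {"hand": 0, "xyz": [0, 0, 4], "delta_rot": [0, 0, 0]},
  {"hand": 0, "xyz": [0, 0, 8], "delta_rot": [0, 0, 0]},
  {"hand": 0, "xyz": [0, 0, 11], "delta_rot": [0, 0, 0]},
  {"hand": 0, "xyz": [0, 0, 13], "delta_rot": [0, 0, 0]},
  {"hand": 0, "xyz": [0, 0, 13.5], "delta_rot": [0, 0, 0]},
  {"hand": 0, "xyz": [0, 0, 13.5], "delta_rot": [0, 0, 0]},
  {"hand": 0, "xyz": [0, 0, 13.5], "delta_rot": [0, 0, 0]},
  {"hand": 0, "xyz": [0, 0, 13.5], "delta_rot": [0, 0, 0]},
])

```text
clock: 19.75
position: [459.0, -69.0, 66.8]
ee_rot: [-0.0, 1.0, 0.0, 0.002]
contact_force: [-0.3, 0.2, -2.1]
gripper_width: 50.4
```

```bash
python3 - <<'E'
from h import *
p=get_image("scene")
s=telemetry.read_state();print(s["position"],s["contact_force"],s["gripper_width"])
cv2.imwrite("pics/a7.png",cv2.resize(p["frame"][60:260,210:410],(600,600),interpolation=3))
E
```

```text
[458.77890567 -68.94260187  66.90587041] [ 0.67539292  0.07789892 -1.627872  ] 50.16137363350933
```

View pics/a7.png

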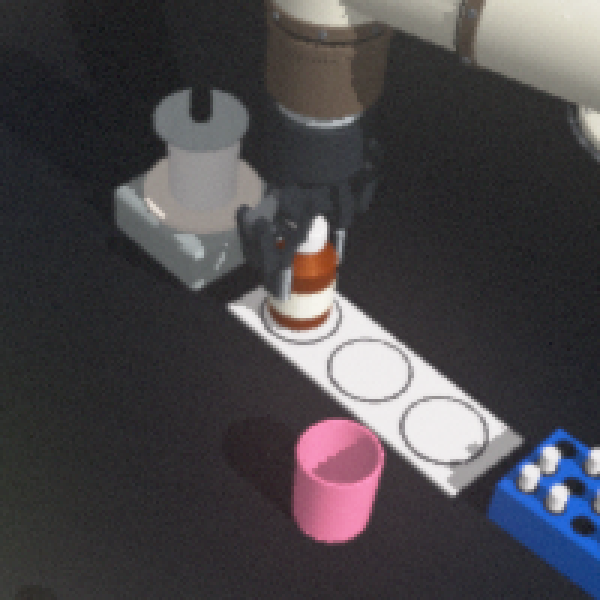

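Request:
apply_moves([
  {"hand": 0, "xyz": [0, 0, 0.4], "delta_rot": [0, 0, 0]},
  {"hand": 0, "xyz": [0, 0, 0.8], "delta_rot": [0, 0, 0]},
  {"hand": 0, "xyz": [0, 0, 1.0], "delta_rot": [0, 0, 0]},
  {"hand": 0, "xyz": [0, 0, 1.0], "delta_rot": [0, 0, 0]},
  {"hand": 0, "xyz": [0, 0, 1.0], "delta_rot": [0, 0, 0]},
])

```text
clock: 20.22
position: [458.0, -68.9, 57.8]
ee_rot: [-0.0, 1.0, -0.0, 0.001]
contact_force: [-6.3, 1.7, 17.6]
gripper_width: 50.3
```

Request:
apply_moves([
  {"hand": 0, "xyz": [0, 0, -0.15], "delta_rot": [0, 0, 0]},
  {"hand": 0.65, "xyz": [0, 0, -0.15], "delta_rot": [0, 0, 0]},
  {"hand": 1, "xyz": [0, 0, -0.15], "delta_rot": [0, 0, 0]},
  {"hand": 1, "xyz": [0, 0, -0.15], "delta_rot": [0, 0, 0]},
  {"hand": 1, "xyz": [0, 0, -0.15], "delta_rot": [0, 0, 0]},
  {"hand": 1, "xyz": [0, 0, -0.15], "delta_rot": [0, 0, 0]},
  {"hand": 1, "xyz": [0, 0, -4], "delta_rot": [0, 0, 0]},
  {"hand": 1, "xyz": [0, 0, -8], "delta_rot": [0, 0, 0]},
  {"hand": 1, "xyz": [0, 0, -12], "delta_rot": [0, 0, 0]},
  {"hand": 1, "xyz": [0, 0, -16], "delta_rot": [0, 0, 0]},
  {"hand": 1, "xyz": [0, 0, -17], "delta_rot": [0, 0, 0]},
  {"hand": 1, "xyz": [0, 0, -17], "delta_rot": [0, 0, 0]},
])

```text
clock: 21.22
position: [459.2, -68.9, 229.2]
ee_rot: [-0.0, 1.0, 0.001, 0.004]
contact_force: [0.4, 1.0, -1.4]
gripper_width: 85.5
```

Request:
apply_moves([
  {"hand": 1, "xyz": [-9.5, 46.6, 0], "delta_rot": [0, 0, 0]},
  {"hand": 1, "xyz": [-9.5, 46.6, 0], "delta_rot": [0, 0, 0]},
  {"hand": 1, "xyz": [-9.5, 46.6, 0], "delta_rot": [0, 0, 0]},
  {"hand": 1, "xyz": [-9.5, 46.6, 0], "delta_rot": [0, 0, 0]},
  {"hand": 1, "xyz": [-9.5, 46.6, 0], "delta_rot": [0, 0, 0]},
  {"hand": 1, "xyz": [-9.5, 46.6, 0], "delta_rot": [0, 0, 0]},
  {"hand": 1, "xyz": [-9.5, 46.6, 0], "delta_rot": [0, 0, 0]},
  {"hand": 1, "xyz": [-9.5, 46.6, 0], "delta_rot": [0, 0, 0]},
  {"hand": 1, "xyz": [-9.5, 46.6, 0], "delta_rot": [0, 0, 0]},
  {"hand": 1, "xyz": [-9.5, 46.6, 0], "delta_rot": [0, 0, 0]},
  {"hand": 1, "xyz": [-9.5, 46.6, 0], "delta_rot": [0, 0, 0]},
  {"hand": 1, "xyz": [-9.5, 46.6, 0], "delta_rot": [0, 0, 0]},
])

```text
clock: 22.22
position: [552.0, 401.2, 221.9]
ee_rot: [-0.001, 1.0, -0.001, -0.001]
contact_force: [0.5, -0.1, -0.1]
gripper_width: 85.4
```

```bash
python3 - <<'E'
from h import *
p=get_image("scene");t=get_image("top")
s=telemetry.read_state();print(s["position"],s["contact_force"],s["gripper_width"])
g=get_image("scene")
for ps in([p],[t]):
    try:
        x,f,k=fit(ps,"bottle",(457,-69),4);print(x,f,k)
    except Exception as e: print(e)
cv2.imwrite("pics/a8.png",p["frame"])
E
```

```text
[551.5818228  399.6989422  221.44837911] [-0.37799302 -0.05061804 -0.15506545] 85.62146421794063
[456.56781387 -68.33753777] 0.8833068862348994 1
[461.26751709 -68.76525879] 0.9159383769543553 1
```

View pics/a8.png

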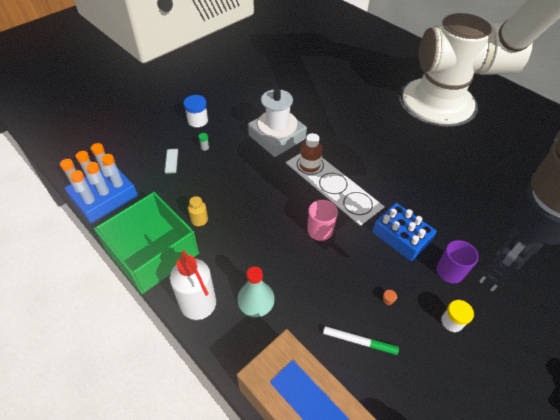

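Request:
apply_moves([
  {"hand": 1, "xyz": [0, 0, 0], "delta_rot": [0, 0, 0]},
  {"hand": 1, "xyz": [0, 0, 4], "delta_rot": [0, 0, 0]},
  {"hand": 1, "xyz": [0, 0, 8], "delta_rot": [0, 0, 0]},
  {"hand": 1, "xyz": [0, 0, 12], "delta_rot": [0, 0, 0]},
  {"hand": 1, "xyz": [0, 0, 15.5], "delta_rot": [0, 0, 0]},
  {"hand": 1, "xyz": [0, 0, 18], "delta_rot": [0, 0, 0]},
  {"hand": 1, "xyz": [0, 0, 18.2], "delta_rot": [0, 0, 0]},
  {"hand": 0.5, "xyz": [0, 0, 18.2], "delta_rot": [0, 0, 0]},
  {"hand": 0, "xyz": [0, 0, 18.2], "delta_rot": [0, 0, 0]},
  {"hand": 0, "xyz": [0, 0, 18.2], "delta_rot": [0, 0, 0]},
  {"hand": 0, "xyz": [0, 0, 18.2], "delta_rot": [0, 0, 0]},
  {"hand": 0, "xyz": [0, 0, 18.2], "delta_rot": [0, 0, 0]},
])

```text
clock: 23.47
position: [553.5, 398.2, 46.7]
ee_rot: [-0.0, 1.0, 0.002, 0.002]
contact_force: [-1.0, -0.2, 5.8]
gripper_width: 42.1
```

Request:
apply_moves([
  {"hand": 0, "xyz": [0, 0, 0], "delta_rot": [0, 0, 0]},
  {"hand": 0, "xyz": [0, 0, 0], "delta_rot": [0, 0, 0]},
  {"hand": 0, "xyz": [0, 0, -2], "delta_rot": [0, 0, 0]},
  {"hand": 0, "xyz": [0, 0, -5], "delta_rot": [0, 0, 0]},
  {"hand": 0, "xyz": [0, 0, -9], "delta_rot": [0, 0, 0]},
  {"hand": 0, "xyz": [0, 0, -13], "delta_rot": [0, 0, 0]},
  {"hand": 0, "xyz": [0, 0, -15], "delta_rot": [0, 0, 0]},
  {"hand": 0, "xyz": [0, 0, -15], "delta_rot": [0, 0, 0]},
])

```text
clock: 24.13
position: [554.6, 398.9, 201.8]
ee_rot: [-0.0, 1.0, 0.005, 0.005]
contact_force: [0.3, 1.3, 0.3]
gripper_width: 42.0
```

Request:
apply_moves([
  {"hand": 0, "xyz": [9.2, -38.6, 0], "delta_rot": [0, 0, 0]},
  {"hand": 0, "xyz": [9.2, -38.6, 0], "delta_rot": [0, 0, 0]},
  {"hand": 0, "xyz": [9.2, -38.6, 0], "delta_rot": [0, 0, 0]},
  {"hand": 0, "xyz": [9.2, -38.6, 0], "delta_rot": [0, 0, 0]},
  {"hand": 0, "xyz": [9.2, -38.6, 0], "delta_rot": [0, 0, 0]},
  {"hand": 0, "xyz": [9.2, -38.6, 0], "delta_rot": [0, 0, 0]},
  {"hand": 0, "xyz": [9.2, -38.6, 0], "delta_rot": [0, 0, 0]},
  {"hand": 0, "xyz": [9.2, -38.6, 0], "delta_rot": [0, 0, 0]},
  {"hand": 0, "xyz": [9.2, -38.6, 0], "delta_rot": [0, 0, 0]},
  {"hand": 0, "xyz": [9.2, -38.6, 0], "delta_rot": [0, 0, 0]},
  {"hand": 0, "xyz": [9.2, -38.6, 0], "delta_rot": [0, 0, 0]},
  {"hand": 0, "xyz": [9.2, -38.6, 0], "delta_rot": [0, 0, 0]},
])

```text
clock: 25.13
position: [459.6, 9.8, 193.5]
ee_rot: [0.001, 1.0, 0.0, 0.0]
contact_force: [0.2, 0.7, 0.5]
gripper_width: 42.1
```

Request:
apply_moves([
  {"hand": 0, "xyz": [0, 0, 0], "delta_rot": [0, 0, 0]},
  {"hand": 0, "xyz": [0, 0, 4], "delta_rot": [0, 0, 0]},
  {"hand": 0, "xyz": [0, 0, 8], "delta_rot": [0, 0, 0]},
  {"hand": 0, "xyz": [0, 0, 11], "delta_rot": [0, 0, 0]},
  {"hand": 0, "xyz": [0, 0, 13], "delta_rot": [0, 0, 0]},
  {"hand": 0, "xyz": [0, 0, 13.5], "delta_rot": [0, 0, 0]},
  {"hand": 0, "xyz": [0, 0, 13.5], "delta_rot": [0, 0, 0]},
  {"hand": 0, "xyz": [0, 0, 13.5], "delta_rot": [0, 0, 0]},
  {"hand": 0, "xyz": [0, 0, 13.5], "delta_rot": [0, 0, 0]},
])

```text
clock: 25.88
position: [461.6, 11.8, 59.7]
ee_rot: [-0.001, 1.0, 0.001, 0.002]
contact_force: [-0.2, -0.3, -0.0]
gripper_width: 42.4
```

```bash
python3 - <<'E'
from h import *
p=get_image("scene")
s=telemetry.read_state();print(s["position"],s["contact_force"],s["gripper_width"])
cv2.imwrite("pics/a9.png",cv2.resize(p["frame"][60:260,210:410],(600,600),interpolation=3))
E
```

```text
[461.46428899  11.63366991  59.814383  ] [-0.42206223 -0.15708512  0.2936004 ] 41.983513860100985
```

View pics/a9.png

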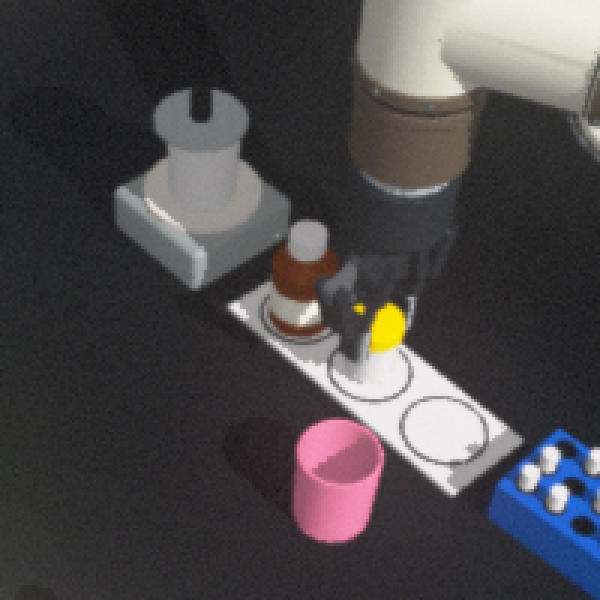

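Request:
apply_moves([
  {"hand": 0, "xyz": [0, 0, 0.4], "delta_rot": [0, 0, 0]},
  {"hand": 0, "xyz": [0, 0, 0.8], "delta_rot": [0, 0, 0]},
  {"hand": 0, "xyz": [0, 0, 1.0], "delta_rot": [0, 0, 0]},
  {"hand": 0, "xyz": [0, 0, 1.0], "delta_rot": [0, 0, 0]},
  {"hand": 0, "xyz": [0, 0, 1.0], "delta_rot": [0, 0, 0]},
])

```text
clock: 26.35
position: [460.9, 11.1, 50.5]
ee_rot: [-0.0, 1.0, 0.0, 0.001]
contact_force: [-5.4, 1.1, 18.3]
gripper_width: 41.8
```

Request:
apply_moves([
  {"hand": 0, "xyz": [0, 0, -0.15], "delta_rot": [0, 0, 0]},
  {"hand": 0.55, "xyz": [0, 0, -0.15], "delta_rot": [0, 0, 0]},
  {"hand": 1, "xyz": [0, 0, -0.15], "delta_rot": [0, 0, 0]},
  {"hand": 1, "xyz": [0, 0, -0.15], "delta_rot": [0, 0, 0]},
  {"hand": 1, "xyz": [0, 0, -0.15], "delta_rot": [0, 0, 0]},
  {"hand": 1, "xyz": [0, 0, -0.15], "delta_rot": [0, 0, 0]},
  {"hand": 1, "xyz": [0, 0, -4], "delta_rot": [0, 0, 0]},
  {"hand": 1, "xyz": [0, 0, -8], "delta_rot": [0, 0, 0]},
  {"hand": 1, "xyz": [0, 0, -12], "delta_rot": [0, 0, 0]},
  {"hand": 1, "xyz": [0, 0, -16], "delta_rot": [0, 0, 0]},
  {"hand": 1, "xyz": [0, 0, -19], "delta_rot": [0, 0, 0]},
  {"hand": 1, "xyz": [0, 0, -19], "delta_rot": [0, 0, 0]},
])

```text
clock: 27.35
position: [463.7, 11.6, 245.1]
ee_rot: [-0.001, 1.0, 0.002, 0.007]
contact_force: [0.3, 0.8, 0.6]
gripper_width: 85.4
```

Request:
apply_moves([
  {"hand": 1, "xyz": [-10, -40.2, 0], "delta_rot": [0, 0, 0]},
  {"hand": 1, "xyz": [-10, -40.2, 0], "delta_rot": [0, 0, 0]},
  {"hand": 1, "xyz": [-10, -40.2, 0], "delta_rot": [0, 0, 0]},
  {"hand": 1, "xyz": [-10, -40.2, 0], "delta_rot": [0, 0, 0]},
  {"hand": 1, "xyz": [-10, -40.2, 0], "delta_rot": [0, 0, 0]},
  {"hand": 1, "xyz": [-10, -40.2, 0], "delta_rot": [0, 0, 0]},
  {"hand": 1, "xyz": [-10, -40.2, 0], "delta_rot": [0, 0, 0]},
  {"hand": 1, "xyz": [-10, -40.2, 0], "delta_rot": [0, 0, 0]},
  {"hand": 1, "xyz": [-10, -40.2, 0], "delta_rot": [0, 0, 0]},
  {"hand": 1, "xyz": [-10, -40.2, 0], "delta_rot": [0, 0, 0]},
  {"hand": 1, "xyz": [-10, -40.2, 0], "delta_rot": [0, 0, 0]},
  {"hand": 1, "xyz": [-10, -40.2, 0], "delta_rot": [0, 0, 0]},
])

```text
clock: 28.35
position: [559.6, -393.1, 235.5]
ee_rot: [0.002, 1.0, 0.001, -0.002]
contact_force: [0.7, 1.1, -0.7]
gripper_width: 85.3
```

Request:
apply_moves([
  {"hand": 1, "xyz": [0, 0, 0], "delta_rot": [0, 0, 0]},
  {"hand": 1, "xyz": [0, 0, 4], "delta_rot": [0, 0, 0]},
  {"hand": 1, "xyz": [0, 0, 8], "delta_rot": [0, 0, 0]},
  {"hand": 1, "xyz": [0, 0, 12], "delta_rot": [0, 0, 0]},
  {"hand": 1, "xyz": [0, 0, 15.5], "delta_rot": [0, 0, 0]},
  {"hand": 1, "xyz": [0, 0, 18], "delta_rot": [0, 0, 0]},
  {"hand": 1, "xyz": [0, 0, 18.3], "delta_rot": [0, 0, 0]},
  {"hand": 1, "xyz": [0, 0, 18.3], "delta_rot": [0, 0, 0]},
  {"hand": 0, "xyz": [0, 0, 18.3], "delta_rot": [0, 0, 0]},
  {"hand": 0, "xyz": [0, 0, 18.3], "delta_rot": [0, 0, 0]},
  {"hand": 0, "xyz": [0, 0, 18.3], "delta_rot": [0, 0, 0]},
  {"hand": 0, "xyz": [0, 0, 18.3], "delta_rot": [0, 0, 0]},
])

```text
clock: 29.35
position: [561.8, -391.8, 58.9]
ee_rot: [-0.0, 1.0, -0.001, 0.002]
contact_force: [-0.1, 1.0, 6.9]
gripper_width: 56.1
```

Request:
apply_moves([
  {"hand": 0, "xyz": [0, 0, 0], "delta_rot": [0, 0, 0]},
  {"hand": 0, "xyz": [0, 0, 0], "delta_rot": [0, 0, 0]},
  {"hand": 0, "xyz": [0, 0, -2], "delta_rot": [0, 0, 0]},
  {"hand": 0, "xyz": [0, 0, -5], "delta_rot": [0, 0, 0]},
  {"hand": 0, "xyz": [0, 0, -9], "delta_rot": [0, 0, 0]},
  {"hand": 0, "xyz": [0, 0, -13], "delta_rot": [0, 0, 0]},
  {"hand": 0, "xyz": [0, 0, -17], "delta_rot": [0, 0, 0]},
  {"hand": 0, "xyz": [0, 0, -20], "delta_rot": [0, 0, 0]},
  {"hand": 0, "xyz": [0, 0, -20], "delta_rot": [0, 0, 0]},
])

```text
clock: 30.1
position: [562.8, -393.0, 265.9]
ee_rot: [-0.0, 1.0, -0.005, 0.008]
contact_force: [1.3, 0.4, 0.8]
gripper_width: 56.0
```

Request:
apply_moves([
  {"hand": 0, "xyz": [4.9, 24.1, 0], "delta_rot": [0, 0, 0]},
  {"hand": 0, "xyz": [4.9, 24.1, 0], "delta_rot": [0, 0, 0]},
  {"hand": 0, "xyz": [4.9, 24.1, 0], "delta_rot": [0, 0, 0]},
  {"hand": 0, "xyz": [4.9, 24.1, 0], "delta_rot": [0, 0, 0]},
  {"hand": 0, "xyz": [4.9, 24.1, 0], "delta_rot": [0, 0, 0]},
  {"hand": 0, "xyz": [4.9, 24.1, 0], "delta_rot": [0, 0, 0]},
  {"hand": 0, "xyz": [4.9, 24.1, 0], "delta_rot": [0, 0, 0]},
])

```text
clock: 30.68
position: [509.4, -145.1, 256.2]
ee_rot: [-0.003, 1.0, 0.001, 0.001]
contact_force: [-0.6, -0.2, -2.0]
gripper_width: 56.6
```

Request:
apply_moves([
  {"hand": 0, "xyz": [4.8, 24.1, 0], "delta_rot": [0, 0, 0]},
  {"hand": 0, "xyz": [4.8, 24.1, 0], "delta_rot": [0, 0, 0]},
  {"hand": 0, "xyz": [4.8, 24.1, 0], "delta_rot": [0, 0, 0]},
  {"hand": 0, "xyz": [4.8, 24.1, 0], "delta_rot": [0, 0, 0]},
  {"hand": 0, "xyz": [4.8, 24.1, 0], "delta_rot": [0, 0, 0]},
  {"hand": 0, "xyz": [4.8, 24.1, 0], "delta_rot": [0, 0, 0]},
  {"hand": 0, "xyz": [4.8, 24.1, 0], "delta_rot": [0, 0, 0]},
  {"hand": 0, "xyz": [4.8, 24.1, 0], "delta_rot": [0, 0, 0]},
  {"hand": 0, "xyz": [4.8, 24.1, 0], "delta_rot": [0, 0, 0]},
])

```text
clock: 31.43
position: [463.0, 90.8, 255.5]
ee_rot: [-0.0, 1.0, 0.0, 0.0]
contact_force: [0.2, 0.4, -1.3]
gripper_width: 56.4
```

Request:
apply_moves([
  {"hand": 0, "xyz": [0, 0, 4], "delta_rot": [0, 0, 0]},
  {"hand": 0, "xyz": [0, 0, 8], "delta_rot": [0, 0, 0]},
  {"hand": 0, "xyz": [0, 0, 12], "delta_rot": [0, 0, 0]},
  {"hand": 0, "xyz": [0, 0, 15], "delta_rot": [0, 0, 0]},
  {"hand": 0, "xyz": [0, 0, 17.5], "delta_rot": [0, 0, 0]},
  {"hand": 0, "xyz": [0, 0, 18.3], "delta_rot": [0, 0, 0]},
  {"hand": 0, "xyz": [0, 0, 18.3], "delta_rot": [0, 0, 0]},
  {"hand": 0, "xyz": [0, 0, 18.3], "delta_rot": [0, 0, 0]},
  {"hand": 0, "xyz": [0, 0, 18.3], "delta_rot": [0, 0, 0]},
])

```text
clock: 32.18
position: [464.7, 91.1, 74.0]
ee_rot: [0.0, 1.0, 0.001, 0.002]
contact_force: [-0.7, 1.2, -0.7]
gripper_width: 56.5
```

```bash
python3 - <<'E'
from h import *
p=get_image("scene")
s=telemetry.read_state();print(s["position"],s["contact_force"],s["gripper_width"])
cv2.imwrite("pics/a10.png",cv2.resize(p["frame"][60:260,230:430],(600,600),interpolation=3))
E
```

```text
[464.59734729  91.26955933  74.11152798] [ 0.22140371  0.72464921 -1.06582171] 56.25239168782165
```

View pics/a10.png

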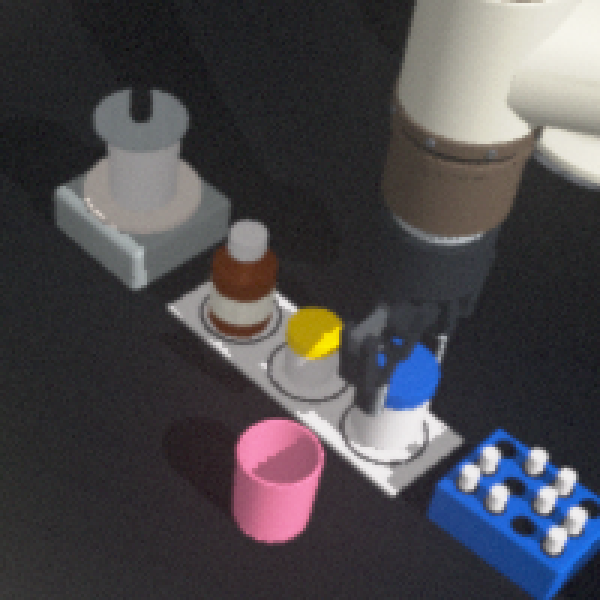

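Request:
apply_moves([
  {"hand": 0, "xyz": [0, 0, 0.6], "delta_rot": [0, 0, 0]},
  {"hand": 0, "xyz": [0, 0, 1.0], "delta_rot": [0, 0, 0]},
  {"hand": 0, "xyz": [0, 0, 1.2], "delta_rot": [0, 0, 0]},
  {"hand": 0, "xyz": [0, 0, 1.2], "delta_rot": [0, 0, 0]},
  {"hand": 0, "xyz": [0, 0, 1.2], "delta_rot": [0, 0, 0]},
])

```text
clock: 32.65
position: [463.8, 91.5, 62.7]
ee_rot: [-0.001, 1.0, 0.0, 0.001]
contact_force: [-5.1, 0.4, 16.6]
gripper_width: 56.3
```

Request:
apply_moves([
  {"hand": 0, "xyz": [0, 0, -0.15], "delta_rot": [0, 0, 0]},
  {"hand": 0.7, "xyz": [0, 0, -0.15], "delta_rot": [0, 0, 0]},
  {"hand": 1, "xyz": [0, 0, -0.15], "delta_rot": [0, 0, 0]},
  {"hand": 1, "xyz": [0, 0, -0.15], "delta_rot": [0, 0, 0]},
  {"hand": 1, "xyz": [0, 0, -0.15], "delta_rot": [0, 0, 0]},
  {"hand": 1, "xyz": [0, 0, -0.15], "delta_rot": [0, 0, 0]},
  {"hand": 1, "xyz": [0, 0, -4], "delta_rot": [0, 0, 0]},
  {"hand": 1, "xyz": [0, 0, -8], "delta_rot": [0, 0, 0]},
  {"hand": 1, "xyz": [0, 0, -12], "delta_rot": [0, 0, 0]},
  {"hand": 1, "xyz": [0, 0, -16], "delta_rot": [0, 0, 0]},
  {"hand": 1, "xyz": [0, 0, -19], "delta_rot": [0, 0, 0]},
  {"hand": 1, "xyz": [0, 0, -19], "delta_rot": [0, 0, 0]},
])

```text
clock: 33.65
position: [466.5, 92.1, 257.4]
ee_rot: [-0.001, 1.0, 0.003, 0.007]
contact_force: [0.3, 0.3, -0.1]
gripper_width: 85.4
```

Request:
apply_moves([
  {"hand": 1, "xyz": [0, 30, -5], "delta_rot": [0, 0, 0]},
  {"hand": 1, "xyz": [0, 30, -5], "delta_rot": [0, 0, 0]},
  {"hand": 1, "xyz": [0, 30, -5], "delta_rot": [0, 0, 0]},
  {"hand": 1, "xyz": [0, 30, -5], "delta_rot": [0, 0, 0]},
  {"hand": 1, "xyz": [0, 30, -5], "delta_rot": [0, 0, 0]},
  {"hand": 1, "xyz": [0, 30, -5], "delta_rot": [0, 0, 0]},
  {"hand": 1, "xyz": [0, 30, -5], "delta_rot": [0, 0, 0]},
  {"hand": 1, "xyz": [0, 30, -5], "delta_rot": [0, 0, 0]},
  {"hand": 1, "xyz": [0, 30, -5], "delta_rot": [0, 0, 0]},
  {"hand": 1, "xyz": [0, 30, -5], "delta_rot": [0, 0, 0]},
])

```text
clock: 34.48
position: [462.8, 391.1, 299.0]
ee_rot: [-0.0, 1.0, -0.001, -0.001]
contact_force: [-0.1, -0.2, 0.0]
gripper_width: 85.4
```

```bash
python3 - <<'E'
from h import *
p=get_image("scene");t=get_image("top")
s=telemetry.read_state();print(s["clock"],s["position"],s["contact_force"],s["gripper_width"])
for l,v,z in(("bottle",(457,-69),4),("pot",(460,11),4),("jar",(463,91),4),("beaker",(448,-198),50),("cover",(448,-198),120)):
  for n,ps in(("s",[p]),("t",[t])):
    try:
        x,f,k=fit(ps,l,v,z);print(l,n,np.round(x,1),round(f,2),k)
    except Exception as e: print(l,e)
for l in("flask","weight"):
    print(l,[r["xyz"].round() if hasattr(r["xyz"],"round") else r["xyz"] for r in nets.pinpoint(t,l)[:1]])
cv2.imwrite("pics/a11.png",cv2.resize(p["frame"][60:260,230:430],(600,600),interpolation=3))
cv2.imwrite("pics/a12.png",cv2.resize(t["frame"][140:310,180:400],(790,600),interpolation=3))
E
```

```text
34.5833 [463.04316722 389.65157241 299.64744731] [ 0.49274157 -0.24964995 -0.42349475] 84.92796965159587
bottle s [457. -69.] nan 0
bottle t [461.5 -68.1] 0.87 1
pot s [461.1   9.8] 0.83 1
pot t [461.7   9.4] 0.77 1
jar s [459.9  88.5] 0.79 1
jar t [464.4  92.1] 0.83 1
beaker s [ 451.8 -193.1] 0.53 1
beaker t [ 448. -198.] nan 0
cover s [ 449.7 -199.4] 0.91 1
cover t [ 452.2 -199. ] 0.9 1
flask [[793.2, 107.1, 5.1]]
weight [[756.9, -119.8, -3.0]]
  return _methods._mean(a, axis=axis, dtype=dtype,
  ret = ret.dtype.type(ret / rcount)
```

View pics/a11.png

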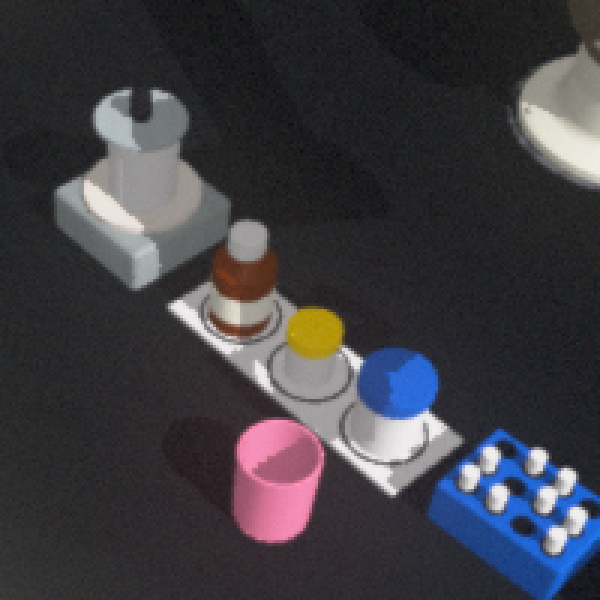

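View pics/a12.png

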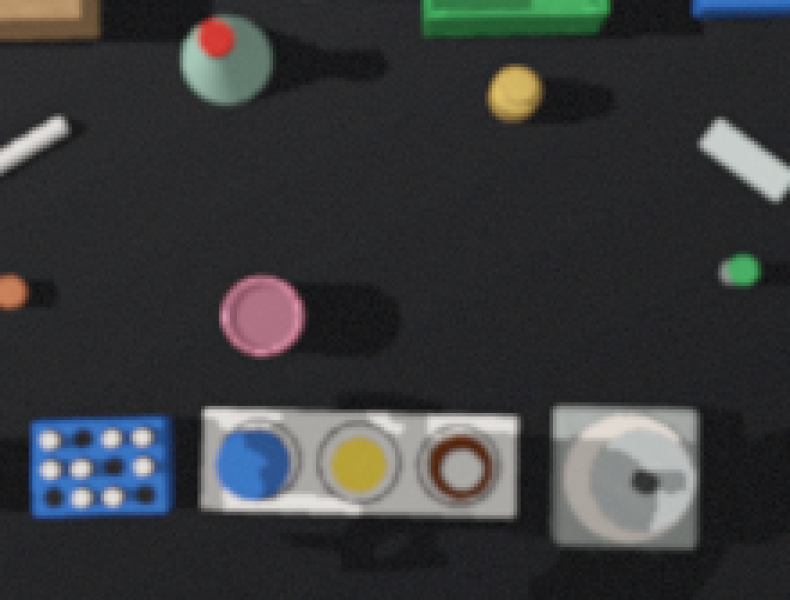

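```bash
python3 -c "
from bench import workorder
print(workorder.job_done())"
```

```text
the job is handed in; nothing more can be done
None
```

The stirring station is set out and handed in at about 34.6 s of the 112 s allowed. The white beaker stands on the stirrer plate with the steel cover on it, knob up. The bottle is on the ring next to the stirrer, the pot on the middle ring and the jar on the ring next to the rack.

**Last checks:** Everything looks upright and released in both views, and the arm is parked clear.

| Thing | Distance from target, by the silhouette fits |
|---|---|
| Bottle | about 4.5 mm (top view only) |
| Pot | about 2 mm |
| Jar | about 1 to 4.5 mm |
| Cover | about 2 to 5 mm from the plate centre |

The conical flask and the brass weight read within a few mm of their starting places, which is within the reading error.

**Checks that failed or disagreed:**
- **Scene-view bottle and top-view beaker:** the final fits returned nothing. A scene-view fit of the bottle made earlier, after it was released, agreed within 1 mm.
- **Scene-view beaker:** the final fit was poor (overlap 0.53) and read about 7 mm off centre, because the cover hides part of the beaker. A top-view fit before the cover went on put it about 4 mm from the plate centre.
- **Gripper width on the cover knob:** it read about 15.5 mm against the stated 18 mm. The cover still lifted and seated level.

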